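# Fixture plate changeover: line up the clamp hub, load the plate, lock it

## Task

Change over the fixture plate, in this order: first turn the brass clamp bar on the empty nest until it lines up with the two red marks, so that the plate's slot can pass over it, and let go of it. Then draw the black fixture plate out from under the bridge by its blue end lug until the orange middle grip stands clear, and let go with the plate flat on the bench. Take it again by the orange grip (the blue lug is for pulling only, never for lifting), lower it over the clamp bar until it lies flat and fully home between the nest's pins, turn the bar a quarter turn anticlockwise (seen from above) so that it lies across the slot and locks the plate, and let go; do not disturb the other things.

Things in the scene. Friction and masses are not known exactly. Their poses are not given: they have to be found in the camera images.
- nest_seat (a point): Centre of the top face (z = 30 mm) of the fixed nest, an aluminium block 250 x 160 x 30 mm on the bench. x: its long axis, towards the clamp hub's end; y: across; z: up. The plate is home when it lies on this face with its grip above this point and its x along the nest's x. The nest may stand left or right, yaw -1.2 to 1.2 rad.
- nest: The nest as a whole, origin at the centre of its underside, axes as nest_seat. Eight fixed black pins with cone-shaped tops, 12 mm thick, 24 mm high above the top face (straight for the lowest 14 mm), surround the plate's place with 2 mm gap on each side.
- hub_bar (a point): Clamp hub on the nest, 62 mm from nest_seat along the nest's +x: brass bar 56 mm long (own y), 14 mm thick (own x), from z = 44 to 78 mm, on a stem 14 mm in diameter. This point: on the vertical turning axis at the bar's mid-height, z = 61 mm. Under the bar, 14 mm gap to the nest top, 4 mm to the top of a plate that is home. The axes turn with the bar.
- hub (a joint): Angle of the clamp bar, rad, growing anticlockwise seen from above. 0: bar across the nest (along its y, between two red marks), in line with the slot of a plate that is home; 1.57: bar along the nest's x, across the slot (locked). End stops at -0.15 and 2.8, so 0 is reached only by turning clockwise. Friction 0.06 N m, stays where left. Starts at 0.5 to 2.3.
- bridge_edge (a point): Middle of the front (yellow, robot-side) edge, on the underside (z = 58 mm), of the fixed storage bridge: dark steel top 160 mm deep (x), 172 mm wide (y), 8 mm thick, on two side walls 20 mm thick; tunnel 132 mm wide, 58 mm high, its floor is the bench. x: into the tunnel; -x: the way out, roughly to the robot; z: up. May stand left or right.
- plate_grip (a point): Middle grip of the fixture plate: orange upright block, 16 mm thick (plate x), 50 mm wide (plate y), 40 mm tall, on the centre of the plate's top. This point is its centre, 30 mm above the plate's underside. x: the plate's long axis towards the slot end, away from the lug; z: up. At the start it is under the bridge, 15 to 27 mm behind the front edge.
- plate_lug (a point): Centre of the blue pull lug of the plate: upright block 12 mm thick (plate x), 40 mm wide (plate y), 60 mm tall, on the plate's top, 85 mm from the grip along the plate's -x; this point is 40 mm above the plate's underside. For pulling only. It stands out in front of the bridge at the start.
- plate_slot (a point): Centre of the through slot in the plate, on the plate's underside, 62 mm from the grip along the plate's +x. The slot is 22 mm along the plate's x and 64 mm along its y; the clamp bar passes through it with 4 mm gap each side.
- plate: The loose fixture plate: black, 200 mm (x) by 110 mm (y), 10 mm thick, 0.36 to 0.6 kg, flat on the bench half under the bridge. Origin at the centre of its underside, axes as for plate_grip. z = 0 on the bench, 30 mm when home on the nest.
- flux: Bystander: amber bottle, 54 mm in diameter, 125 mm tall, standing between the nest and the bridge; origin at the centre of its underside.
- spool: Bystander: aluminium spool, 58 mm in diameter, 50 mm tall, standing between the nest and the bridge; origin at the centre of its underside.
- spanner: Bystander: steel spanner 160 mm long lying at the right side; origin under its middle, x along it.
- driver: Bystander: screwdriver 170 mm long with a blue handle lying at the left side; origin under its middle, x along it.
- jar: Bystander: white jar, 60 mm in diameter, 70 mm tall, at the right side; origin at the centre of its underside.
- bin: Bystander: yellow open bin 120 x 90 x 40 mm at the left side; origin at the centre of its underside.
- block: Bystander: aluminium block 60 x 90 x 28 mm with two rubber studs (44 mm high in all), standing on top of the bridge (z = 66 mm), at least 50 mm behind its front edge; origin at the centre of its underside.

How it is judged:
By the outcome, as a careful person would: the job done as asked, in the order asked, and still so for the second after the job is handed in, with the robot touching nothing.
It also fails if it takes over 72 s, if anything falls off the work surface, if the arm or the gripper's body presses on something with over 40 N, if the wrist force passes 120 N, or if a joint passes its speed limit or range.

## Robot

A 6-joint arm with a two-finger parallel gripper is mounted at the origin on the work surface. World frame = base frame: x ahead of the robot, y to its left, z up, the work surface at z = 0. Lengths are in mm, angles in rad, forces in N, time in s.
With the tool pointing down it reaches from about 400 to 925 mm from the base axis. Payload 12.5 kg.
Tool frame: the origin (TCP) lies at the very end of the fingers, on their centre line; the grasp point (between the pads) lies 19 mm behind it (env.grasp_offset is the distance from the TCP to the grasp point, in mm); z points along the fingers, y is the direction in which the jaws open and shut (so a half turn about z gives the same grasp; the last joint's range is limited). The gripper opens to 95 mm and grips with 3 to 60 N. Pads are 20 mm wide; open, the fingers measure 119 mm over their backs; the gripper's body (75 mm by 180 mm) begins 59 mm behind the grasp point.
Start: joints at [1.126, 0.491, 1.559, -0, 1.092, -0.106], TCP at [207.706, 589.495, 214.661] pointing down, gripper open.
Joint ranges: [-3.1, 3.1], [-0.84, 2.19], [0.05, 2.79], [-1.13, 4.28], [0.06, 2.93], [-2.69, 2.69]. Speed limits (rad/s): [2.22, 2.22, 2.79, 3.14, 3.14, 3.14].

## Interface

Orientations are given as [roll, pitch, yaw] about the fixed x, y, z axes, in that order (R = Rz(yaw) Ry(pitch) Rx(roll)).
In Python, from cell import env gives the robot as it stands. The module is installed in compiled form; this text tells all that it offers.
- The arm moves only by the shell command python3 -m pendant 'ROWS'. ROWS is JSON, one flat list of numbers, 5 for each row, row after row: the shift along the tool's x, y, z as a fraction of full scale, then the turn about the tool's z as a fraction of full scale, then the gripper's target within -1 to 1 (shut at 1, half-way at 0, fully open at -1). In form: [x, y, z, turn, grip, x, y, z, turn, grip, ...]. A call has 1 to 10 rows; each row shifts and turns the commanded pose from where the row before left it, along the tool's axes as they then stand; what a row does not reach is not made up. Full scale, the value 1, is 0.4 m for a shift and 180 degrees for a turn. A row lasts 1/8 s, in which the tool goes at most 62.5 mm and 10.7 degrees, less where a joint would pass 70% of its speed; a pose out of reach is approached as far as the arm can. A call with a number of a shift or a turn outside -1 to 1 is refused whole. A call with a gripper value outside its range is refused whole. The fingers move at their own pace and stop on an object; the grip force is fixed at half the most. Time passes only in rows, so rows that do not move let the fingers close. It gives the time, the measured TCP pose, the force and the opening at its end, in the units of the state.
- env.state(): the state, without advancing time (a new reading comes with each control period).
- env.read_camera(name): name is "scene" or "top"; returns the picture (420x560x3 uint8, red, green, blue); there is no depth.
- env.camera_model(name): a dict with "fx", "fy", "cx", "cy" (pixels), "k1" (the pictures are not rectified: a ray, as slopes to the right and down, at radius r is drawn at 1 + k1 r^2 times it, then the intrinsics apply), "view" (4x4, takes a point from world to camera coordinates). Camera axes: x right, y down, z forward; pixel columns grow to the right and rows downward; lengths in mm; the calibration is good to about 2 mm. A picture is of the moment at which its call begins. camera_model takes no time and is no camera call.
- env.job_done(): hands the job in, once; it reports no verdict.
Trained networks look in the newest picture that a camera, given by its name, has taken for a name from the list of things; names that differ only in an ending like _2 or _b are one class to them, and where a whole thing is asked for, a point or a joint stands for the part that bears it (a point fixed in the world has none). Each returns a list of dicts, best first, with "confidence" (0 to 1); they miss things now and then, are a little off and sometimes report something else, mostly with a low value. They report only what shows in the picture. A call takes as long as a camera call.
- env.masks_of(thing, camera): "region" (420x560 bool, what is visible of it).
- env.landmark_of(thing, camera): "xyz" ([x, y, z] in mm, in world coordinates, good to about 4 mm: a listed point, or the origin of a listed thing).
The state is a dict: "t": time; "joints": joint angles; "qvel": joint speeds; "tau": joint torques, N m; "eef_pos": TCP position; "tcp_rot": TCP orientation; "ft_force": force on the tool from outside, world axes, zero at the start; "moment": the same for the moment, N m; "opening": opening from 0.0 (shut) to 1.0 (fully open).
Only numpy, scipy, OpenCV 4.12 (cv2) and the standard library are available. Lean on these libraries where they do the work, as an engineer would, in place of code of your own. Each camera call takes 0.05 s, during which the arm holds its last target.

## Working session

There is one attempt and no reset: what is moved stays moved. The work goes in short steps, Python scripts to look and compute and a shell command to move; the robot and the scene stay as the last step left them, time stands still between calls to the robot, and variables do not carry over. Pictures are saved under pics/ and viewed, and the job is handed in when it is done.

```bash
mkdir -p pics
python3 - <<'E'
from cell import env
import cv2
s=env.state()
print({k:s[k] for k in('t','eef_pos','tcp_rot','opening','ft_force')},env.grasp_offset)
for c in('scene','top'):
    im=env.read_camera(c);cv2.imwrite(f'pics/{c}0.png',im[:,:,::-1])
    m=env.camera_model(c);print(c,m)
    for t in ['nest_seat','hub_bar','bridge_edge','plate_grip','plate_lug','plate','flux','spool','block','jar','bin','spanner','driver']:
        r=env.landmark_of(t,c);print(t,[(x['confidence'],[round(float(v)) for v in x['xyz']]) for x in r[:2]])
E
```

```text
{'t': 0.0, 'eef_pos': array([207.58405202, 589.24233923, 214.04000789]), 'tcp_rot': array([-3.14046394e+00, -1.16477876e-04,  2.80280286e+00]), 'opening': 0.9980511733788549, 'ft_force': array([0.31800337, 0.3024873 , 0.43949765])} 18.8
scene {'fx': 418.3255949719657, 'fy': 418.3255949719657, 'cx': 284.60535755570487, 'cy': 211.50887039044946, 'k1': -0.018562791500261737, 'view': array([[-7.83995670e-01,  6.20759590e-01, -2.88448157e-03,
         4.78826304e+02],
       [ 4.99751375e-01,  6.28396897e-01, -5.96125744e-01,
        -2.47075551e+02],
       [-3.68238173e-01, -4.68801526e-01, -8.02885905e-01,
         1.55802942e+03],
       [ 0.00000000e+00,  0.00000000e+00,  0.00000000e+00,
         1.00000000e+00]])}
nest_seat [(0.89, [567, 256, 24]), (0.7, [661, -269, 31])]
hub_bar [(0.56, [627, 274, 67])]
bridge_edge [(0.87, [640, -263, 55])]
plate_grip [(0.89, [661, -270, 30])]
plate_lug [(0.98, [576, -254, 41]), (0.45, [611, -467, 1])]
plate [(0.65, [660, -271, -2])]
flux [(0.95, [478, 3, -1]), (0.31, [437, -509, -3])]
spool [(0.67, [673, -1, 1])]
block [(0.78, [758, -289, 70])]
ja
[... 329 characters left out ...]
  -3.71457911e+01],
       [-9.98383240e-01, -2.02771635e-02, -5.31012494e-02,
         5.74949885e+02],
       [ 5.33605455e-02, -1.24677654e-02, -9.98497475e-01,
         1.63849162e+03],
       [ 0.00000000e+00,  0.00000000e+00,  0.00000000e+00,
         1.00000000e+00]])}
nest_seat [(0.69, [566, 252, 27]), (0.25, [571, -253, 40])]
hub_bar [(0.61, [627, 276, 57])]
bridge_edge [(0.8, [635, -260, 54])]
plate_grip [(0.91, [659, -271, 30])]
plate_lug [(0.91, [570, -252, 39])]
plate []
flux [(0.5, [481, 3, 1])]
spool [(0.35, [658, -272, 32])]
block [(0.87, [758, -294, 67])]
jar [(0.67, [439, -510, 0])]
bin [(0.95, [589, 481, -3])]
spanner [(0.61, [610, -472, -1])]
driver [(0.5, [422, 458, 0])]
```

View pics/scene0.png

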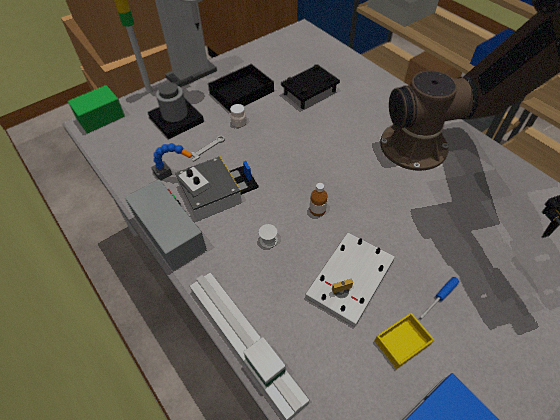

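View pics/top0.png

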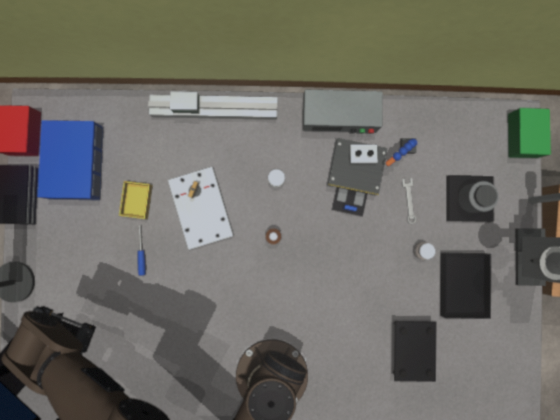

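The scene view shows the nest at about (350,278) with the bar at (343,286), and the bridge at (210,185) with the lug at (249,172). In the top view the nest is at (200,207), the bar at (193,190) and the lug at (350,207). I'll zoom in to measure these more precisely.

```bash
cat > h.py <<'E'
import numpy as np,cv2
from cell import env
from scipy.optimize import least_squares
def proj(c,P):
    m=env.camera_model(c);P=np.atleast_2d(P).astype(float);V=m['view']
    q=P@V[:3,:3].T+V[:3,3];s=q[:,:2]/q[:,2:];r2=(s**2).sum(1,keepdims=True);s=s*(1+m['k1']*r2)
    return s*[m['fx'],m['fy']]+[m['cx'],m['cy']]
def unproj(c,uv,z):
    m=env.camera_model(c);uv=np.atleast_2d(uv).astype(float)
    d=(uv-[m['cx'],m['cy']])/[m['fx'],m['fy']];s=d.copy()
    for _ in range(10): s=d/(1+m['k1']*(s**2).sum(1,keepdims=True))
    R=m['view'][:3,:3];C=-R.T@m['view'][:3,3];D=np.c_[s,np.ones(len(s))]@R
    return C+D*((z-C[2])/D[:,2:])
def crop(im,x0,y0,w,h,k,name):
    c=cv2.resize(im[y0:y0+h,x0:x0+w],None,fx=k,fy=k,interpolation=cv2.INTER_CUBIC)
    cv2.imwrite('pics/'+name,np.ascontiguousarray(c[:,:,::-1]))
E
python3 - <<'E'
import cv2,numpy as np
from h import *
t=cv2.imread('pics/top0.png')[:,:,::-1];s=cv2.imread('pics/scene0.png')[:,:,::-1]
crop(t,160,160,80,100,6,'tn.png');crop(s,295,225,110,105,6,'sn.png')
crop(t,320,130,80,90,6,'tb.png');crop(s,165,145,110,80,6,'sb.png')
# nest mask polygon
for c,im in(('top',t),('scene',s)):
    for th in('nest','hub_bar','plate_lug','plate_grip','bridge_edge','plate'):
        r=env.masks_of(th,c)
        if not r: print(c,th,None);continue
        m=r[0]['region'].astype(np.uint8);p=np.argwhere(m)[:,::-1]
        print(c,th,r[0]['confidence'],m.sum(),p.min(0),p.max(0),p.mean(0).round(1),cv2.minAreaRect(p.astype(np.float32)))
E
```

```text
top nest 0.83 3454 [169 167] [232 249] [200.3 207.7] ((200.28817749023438, 207.7120361328125), (74.66265869140625, 47.86443328857422), 74.21924591064453)
top hub_bar 0.66 94 [188 182] [197 198] [192.9 190.3] ((193.3000030517578, 189.90000915527344), (5.813776969909668, 16.54690170288086), 26.56505012512207)
top plate_lug 0.82 732 [333 188] [366 216] [349.3 201.6] ((348.9422912597656, 201.7884521484375), (31.182466506958008, 24.31839942932129), 11.309932708740234)
top plate_grip 0.8 763 [332 188] [366 216] [349.3 201.7] ((349.3902282714844, 201.51219177246094), (32.1277961730957, 24.305376052856445), 12.094757080078125)
top bridge_edge 0.85 2015 [327 138] [386 195] [355.  169.5] ((356.65380859375, 166.7307586669922), (53.34358215332031, 49.4212646484375), 11.309932708740234)
top plate 0.67 779 [331 188] [366 216] [349.1 201.7] ((349.21905517578125, 201.550537109375), (32.60462951660156, 24.509689331054688), 12.994616508483887)
scene nest 0.78 4498 [307 233] [394 325] [350.1 278.1] ((349.989501953125, 276.358642578125), (59.215049743652344, 81.37713623046875), 30.735488891601562)
scene hub_bar 0.59 168 [333 279] [352 291] [342.4 285.4] ((342.6000061035156, 285.7999572753906), (8.854376792907715, 20.871030807495117), 71.56505584716797)
scene plate_lug 0.84 536 [229 160] [258 193] [244.  177.8] ((243.50003051757812, 177.50003051757812), (30.857736587524414, 20.124608993530273), 63.43495178222656)
scene plate_grip 0.9 518 [229 162] [256 193] [243.1 178.1] ((243.30003356933594, 178.10000610351562), (28.174455642700195, 20.124608993530273), 63.43495178222656)
scene bridge_edge 0.88 2062 [177 157] [240 219] [213.6 189.3] ((209.27395629882812, 187.60272216796875), (53.297821044921875, 53.79438400268555), 65.55604553222656)
scene plate 0.69 443 [231 162] [257 191] [243.9 177.4] ((243.80003356933594, 177.60000610351562), (27.72724151611328, 18.782970428466797), 63.43495178222656)
```

```bash
python3 -c "
import cv2,numpy as np
def pad(a,h): return cv2.copyMakeBorder(a,0,h-a.shape[0],0,0,cv2.BORDER_CONSTANT)
for n in ('tn','sn','tb','sb'): print(n,cv2.imread(f'pics/{n}.png').shape)
"
```

```text
tn (600, 480, 3)
sn (630, 660, 3)
tb (540, 480, 3)
sb (480, 660, 3)
```

View pics/tn.png

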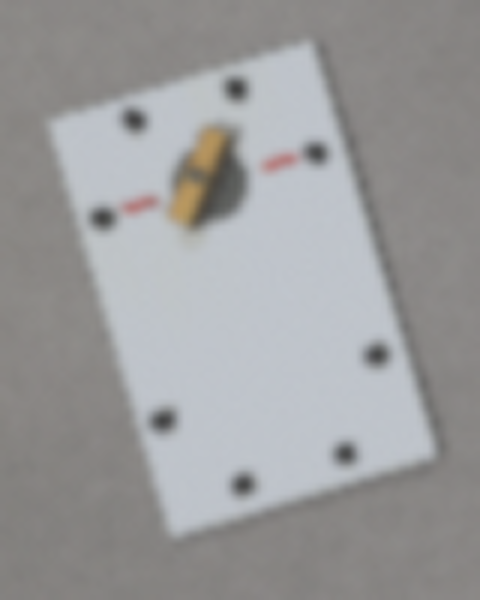

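View pics/sn.png

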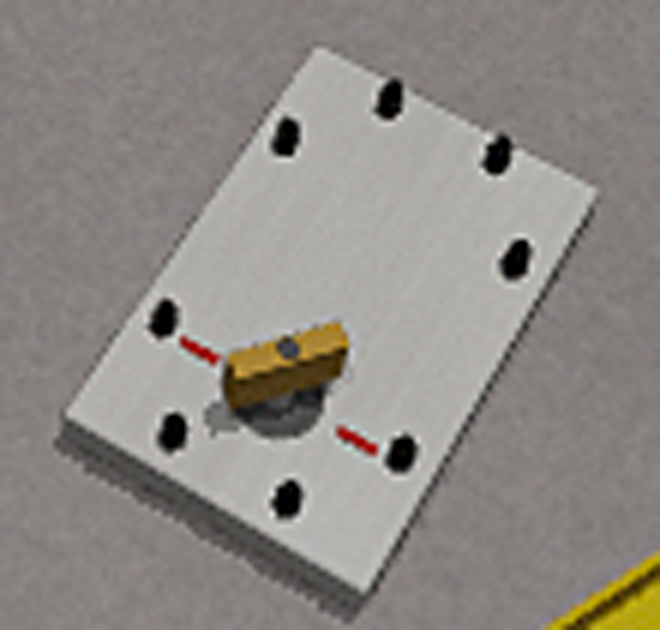

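View pics/tb.png

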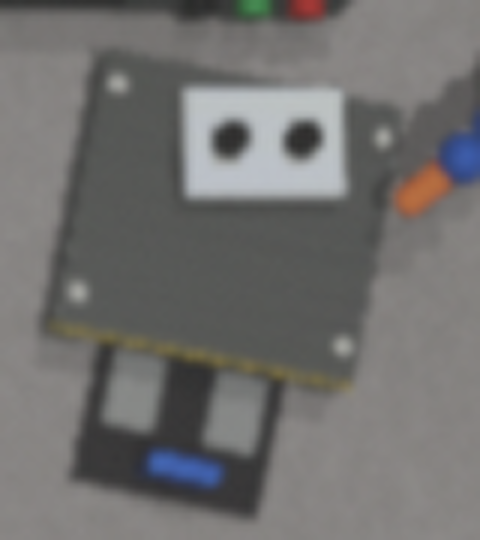

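View pics/sb.png

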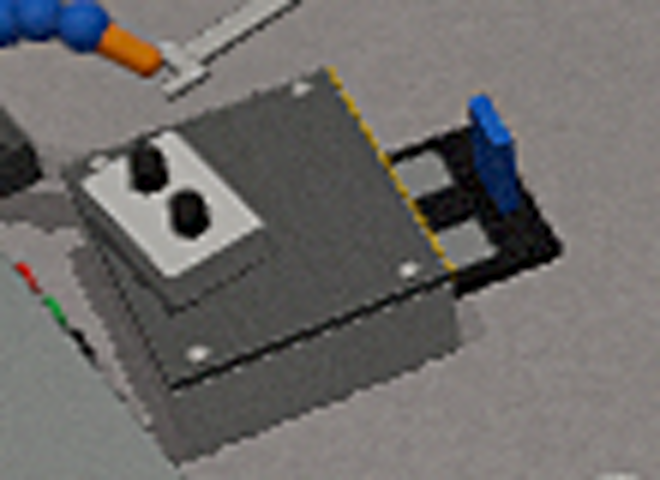

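```bash
cat > m1.py <<'E'
from h import *
o=lambda a,x,y:(np.array(a,float)+.5)/6-.5+[x,y]
tn=o([(50,120),(313,40),(438,457),(173,537)],160,160)
sn=o([(65,415),(365,597),(597,190),(318,46)],295,225)
for c,p in(('top',tn),('scene',sn)):
    W=unproj(c,p,30);print(c,W.round(0)[:,:2].tolist(),[round(float(np.linalg.norm(W[i]-W[(i+1)%4]))) for i in range(4)],W.mean(0).round(1))
# order: top tn: +x left(y+), ... 
L=np.array([[125,80],[125,-80],[-125,-80],[-125,80]])
def pose(v,L,z):
    x,y,a=v;R=np.array([[np.cos(a),-np.sin(a)],[np.sin(a),np.cos(a)]]);return np.c_[L@R.T+[x,y],np.full(len(L),z)]
# determine scene correspondence via unproj order
Wt=unproj('top',tn,30);Ws=unproj('scene',sn,30)
idx=[int(np.argmin(np.linalg.norm(Wt-w,axis=1))) for w in Ws];print(idx)
for nm,use in(('both','ts'),('t','t'),('s','s')):
    f=lambda v:np.r_[(proj('top',pose(v,L,30))-tn).ravel()*('t' in use),(proj('scene',pose(v,L[idx],30))-sn).ravel()*('s' in use)]
    r=least_squares(f,[567,254,.28]);print(nm,r.x.round(3),r.fun.round(2).tolist())
    if nm=='both':
        n=r.x
print('hub pred',pose(n,np.array([[62,0]]),78))
h1=unproj('top',o([(197,175)],160,160),78);h2=unproj('scene',o([(289,348)],295,225),78);print('hub seen',h1,h2)
a=unproj('top',o([(215,127),(183,225)],160,160),78) ;print('bar top',a)
b=unproj('scene',o([(222,358),(342,322),(350,345),(228,382)],295,225),78);print('bar scene',b)
d=(b[1]+b[2]-b[0]-b[3])/2;print(np.linalg.norm(d),'bar dir',np.arctan2(d[1],d[0]))
d=a[0]-a[1];print('bar dir top',np.arctan2(d[1],d[0]),np.linalg.norm(d))
# plate
pf=unproj('top',o([(72,478),(256,517)],320,130),10);print('plate front',pf)
lt=unproj('top',o([(150,452),(222,465),(220,487),(147,475)],320,130),70);print('lug top',lt,lt.mean(0))
ls=unproj('scene',o([(470,102),(487,93),(514,147),(500,155)],165,145),70);print('lug scene',ls,ls.mean(0))
be=unproj('top',o([(43,325),(350,388)],320,130),66);print('bridge',be,be.mean(0))
bs=unproj('scene',o([(330,68),(455,270)],165,145),66);print('bridge s',bs,bs.mean(0))
ps=unproj('scene',o([(560,250)],165,145),10);print(ps)
E
python3 m1.py
```

```text
top [[661.0, 369.0], [710.0, 220.0], [474.0, 143.0], [426.0, 292.0]] [157, 248, 157, 248] [567.7 256.2  30. ]
scene [[712.0, 221.0], [664.0, 372.0], [428.0, 293.0], [477.0, 144.0]] [158, 249, 156, 247] [570.1 257.5  30. ]
[1, 0, 3, 2]
both [5.68916e+02 2.56835e+02 3.18000e-01] [-0.73, -0.44, 0.18, -0.77, 0.41, -0.35, -0.52, 0.15, -0.58, -0.17, 0.34, -0.33, 0.95, -0.23, -0.16, -0.81]
t [5.67739e+02 2.56236e+02 3.17000e-01] [-0.53, -0.14, 0.4, -0.41, 0.53, 0.05, -0.41, 0.48, -0.0, -0.0, 0.0, -0.0, 0.0, -0.0, 0.0, -0.0]
s [5.69966e+02 2.57364e+02 3.19000e-01] [-0.0, -0.0, -0.0, -0.0, 0.0, -0.0, -0.0, -0.0, -0.73, 0.23, 0.25, 0.06, 0.81, 0.04, -0.34, -0.53]
hub pred [[627.80631554 276.22316831  78.        ]]
hub seen [[627.14750955 275.86192595  78.        ]] [[627.21874833 275.58025164  78.        ]]
bar top [[653.97843013 266.70687574  78.        ]
 [599.30514317 282.76635527  78.        ]]
bar scene [[654.31942829 260.40670781  78.        ]
 [599.32426761 281.01235734  78.        ]
 [604.55775239 291.69293476  78.        ]
 [660.21186377 270.91594802  78.        ]]
59.06730058129576 b
[... 279 characters left out ...]
[ 565.53737068 -270.29233041   70.        ]
 [ 571.39451315 -229.45697366   70.        ]] [ 574.74326683 -250.49647613   70.        ]
lug scene [[ 577.68828178 -268.70806975   70.        ]
 [ 566.16705513 -268.42589553   70.        ]
 [ 578.18078717 -225.36886822   70.        ]
 [ 587.73431964 -225.3399488    70.        ]] [ 577.44261093 -246.96069557   70.        ]
bridge [[ 654.25580545 -170.72730285   66.        ]
 [ 622.6326745  -343.44472038   66.        ]] [ 638.44423998 -257.08601161   66.        ]
bridge s [[ 623.25003297 -343.94707469   66.        ]
 [ 652.85921833 -175.79293542   66.        ]] [ 638.05462565 -259.87000505   66.        ]
[[ 575.02140127 -191.88505911   10.        ]]
```

```bash
cat >> h.py <<'E'
def go(x,y,z,yaw):
    s=env.state();p=np.array(s['eef_pos']);from_=s['tcp_rot']
    from scipy.spatial.transform import Rotation as R
    M=R.from_euler('xyz',from_).as_matrix()
    d=(M.T@(np.array([x,y,z])-p));cy=np.arctan2(M[1,0],M[0,0]);t=-((yaw-cy+np.pi/2)%np.pi-np.pi/2)
    print('t',s['t'],'pos',p.round(1),'yaw',round(cy,4),'open',round(s['opening'],3),'F',np.round(s['ft_force'],1))
    print('need mm tool',d.round(1),'turn rad',round(t,4),'=> units',(d/400).round(4),round(t/np.pi,4))
E
python3 -m pendant '[-0.125,-0.039,0,0,0, -0.125,-0.039,0,0,0, -0.125,-0.039,0,0,0, -0.125,-0.039,0,0,0, -0.125,-0.039,0,0,0, -0.125,-0.039,0,0,0, -0.125,-0.039,0,0,0, -0.125,-0.039,0,0,0, -0.125,-0.039,0,0,0, -0.125,-0.039,0,0,0]'
python3 -c "
from h import *
go(627.3,275.8,56,2.79)"
```

```text
t: 3.25
eef_pos: [628.7, 275.0, 214.7]
tcp_rot: [3.141, 0.0, 2.803]
ft_force: [-0.3, -0.2, -0.3]
opening: 0.502
t 3.25 pos [628.7 275.  214.7] yaw 2.8027 open 0.502 F [-0.3 -0.2 -0.3]
need mm tool [  1.6   0.3 158.7] turn rad 0.0127 => units [0.0041 0.0006 0.3967] 0.0041
```

```bash
python3 -m pendant '[0.004,0,0.1,0.004,0, 0,0,0.1,0,0, 0,0,0.1,0,0, 0,0,0,0,0]'
python3 -c "
from h import *
go(627.3,275.8,56,2.79)
t=env.read_camera('top');s=env.read_camera('scene')
crop(t,150,150,100,100,6,'t2.png');crop(s,275,205,130,100,6,'s2.png')"
```

```text
t: 3.75
eef_pos: [624.6, 276.2, 92.0]
tcp_rot: [-3.138, -0.004, 2.79]
ft_force: [0.3, 0.5, 0.8]
opening: 0.498
t 3.75 pos [624.6 276.2  92. ] yaw 2.7901 open 0.498 F [0.3 0.5 0.8]
need mm tool [-2.8  0.6 36. ] turn rad 0.0001 => units [-0.007   0.0016  0.0899] 0.0
```

View pics/s2.png

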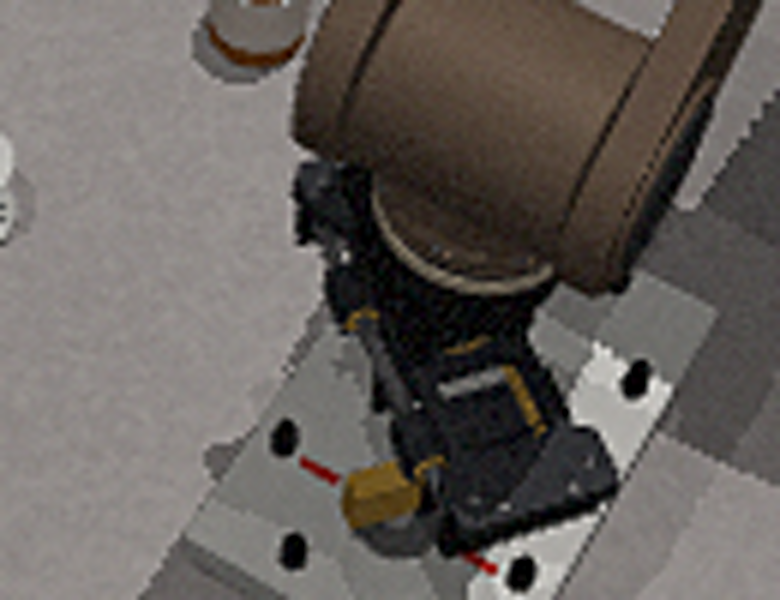

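View pics/t2.png

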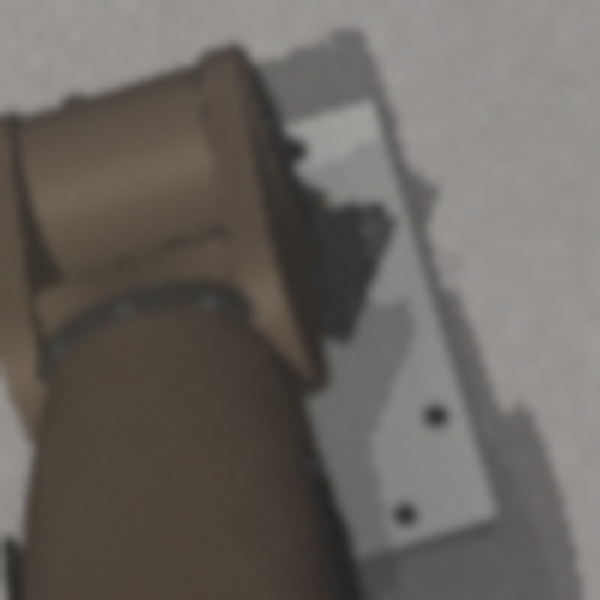

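The bar at crop (380,495) sits between the two fingers, so I'll go down and close on it.

```bash
python3 -m pendant '[-0.004,0,0.05,0,0, 0,0,0.04,0,0, 0,0,0,0,0, 0,0,0,0,1, 0,0,0,0,1, 0,0,0,0,1, 0,0,0,0,1]'
python3 -c "
from h import *
go(627.3,275.8,56,1.888)"
```

```text
t: 4.72
eef_pos: [627.0, 274.8, 58.9]
tcp_rot: [-3.139, -0.0, 2.791]
ft_force: [-1.8, -8.7, 8.4]
opening: 0.143
t 4.725 pos [627.  274.8  58.9] yaw 2.791 open 0.143 F [-1.8 -8.7  8.4]
need mm tool [0.1 1.  2.9] turn rad 0.903 => units [0.0002 0.0025 0.0073] 0.2874
```

```bash
python3 -m pendant '[0,0,0,0.048,1, 0,0,0,0.048,1, 0,0,0,0.048,1, 0,0,0,0.048,1, 0,0,0,0.048,1, 0,0,0,0.047,1, 0,0,0,0,1, 0,0,0,0,1]'
python3 -c "
from h import *
go(627.3,275.8,56,1.888);print(env.state()['moment'])"
```

```text
t: 5.72
eef_pos: [627.5, 275.3, 59.0]
tcp_rot: [-3.141, 0.001, 1.888]
ft_force: [-0.3, -6.2, 1.6]
opening: 0.147
t 5.725 pos [627.5 275.3  59. ] yaw 1.8884 open 0.147 F [-0.3 -6.2  1.6]
need mm tool [ 0.6 -0.1  3. ] turn rad 0.0004 => units [ 0.0014 -0.0002  0.0074] 0.0001
[-1.03642955  0.09415219 -0.06400915]
```

Now I'll release, rise, back away, and look.

```bash
python3 -m pendant '[0,0,0,0,0, 0,0,0,0,0, 0,0,0,0,0, 0,0,-0.1,0,0, 0,0,-0.15,0,0, 0,0,-0.15,0,0, -0.15,0,0,0,0, -0.15,0,0,0,0, -0.15,0,0,0,0,  -0.15,0,0,0,0]'
python3 -c "
from h import *
t=env.read_camera('top');s=env.read_camera('scene')
crop(t,160,160,80,100,6,'t3.png');crop(s,295,225,110,105,6,'s3.png')
go(575,-251,150,1.39)"
```

```text
t: 6.98
eef_pos: [702.8, 46.5, 218.8]
tcp_rot: [3.141, -0.0, 1.889]
ft_force: [-0.1, 0.2, 0.1]
opening: 0.5
t 7.075 pos [703.7  42.6 218.2] yaw 1.8837 open 0.497 F [-0.9 -0.   0.4]
need mm tool [-239.7 -212.8   68.4] turn rad 0.4937 => units [-0.5993 -0.532   0.1711] 0.1571
```

View pics/s3.png

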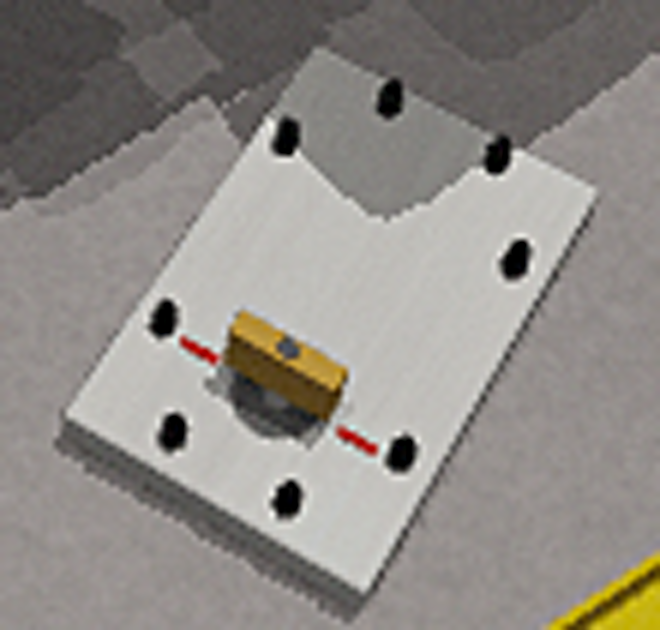

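View pics/t3.png

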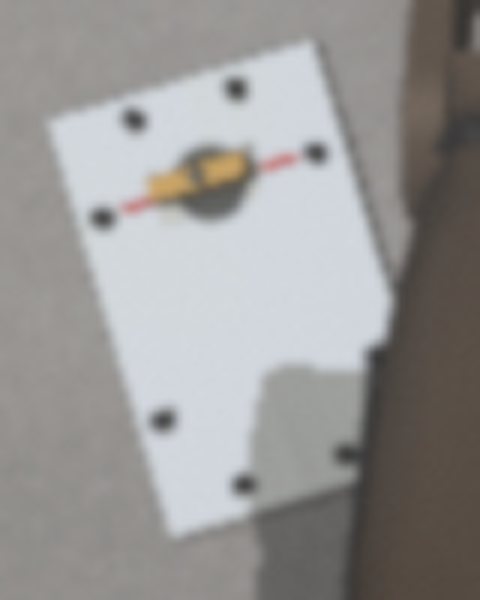

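The bar top edge (crop (240,310)–(347,370)) is parallel to the red marks to within about 1–2°, and the nest is undisturbed. Next is the lug.

```bash
python3 -m pendant '[-0.1,-0.0887,0,0,0.1, -0.1,-0.0887,0,0,0.1, -0.1,-0.0887,0,0,0.1, -0.1,-0.0887,0,0,0.1, -0.1,-0.0887,0,0,0.1, -0.1,-0.0887,0,0,0.1, 0,0,0.05,0.0524,0.1, 0,0,0.05,0.0524,0.1, 0,0,0.05,0.0524,0.1, 0,0,0,0,0.1]'
python3 -c "
from h import *
go(576,-251,26,1.39)"
```

```text
t: 8.32
eef_pos: [574.8, -245.6, 157.5]
tcp_rot: [-3.139, -0.001, 1.396]
ft_force: [0.1, -0.3, 0.4]
opening: 0.449
t 8.325 pos [ 574.8 -245.6  157.5] yaw 1.3961 open 0.449 F [ 0.1 -0.3  0.4]
need mm tool [ -5.2   2.4 131.5] turn rad 0.0061 => units [-0.013   0.0061  0.3287] 0.0019
```

```bash
python3 -m pendant '[-0.013,0.006,0.1,0.002,0.1, 0,0,0.1,0,0.1, 0,0,0.08,0,0.1, 0,0,0.048,0,0.1, 0,0,0,0,0.1, 0,0,0,0,1, 0,0,0,0,1, 0,0,0,0,1, 0,0,0,0,1]'
python3 -c "
from h import *
s=env.read_camera('scene');crop(s,165,125,130,100,6,'s4.png')
a=-.18
go(576-140*np.cos(a),-251-140*np.sin(a),26,1.39)"
```

```text
t: 9.45
eef_pos: [576.8, -252.1, 27.9]
tcp_rot: [3.141, 0.0, 1.388]
ft_force: [-0.4, -0.6, 4.5]
opening: 0.127
t 9.5 pos [ 576.8 -252.    27.9] yaw 1.3884 open 0.124 F [-0.7 -0.2  5.2]
need mm tool [   0.5 -141.     1.9] turn rad -0.0016 => units [ 0.0014 -0.3525  0.0046] -0.0005
```

View pics/s4.png

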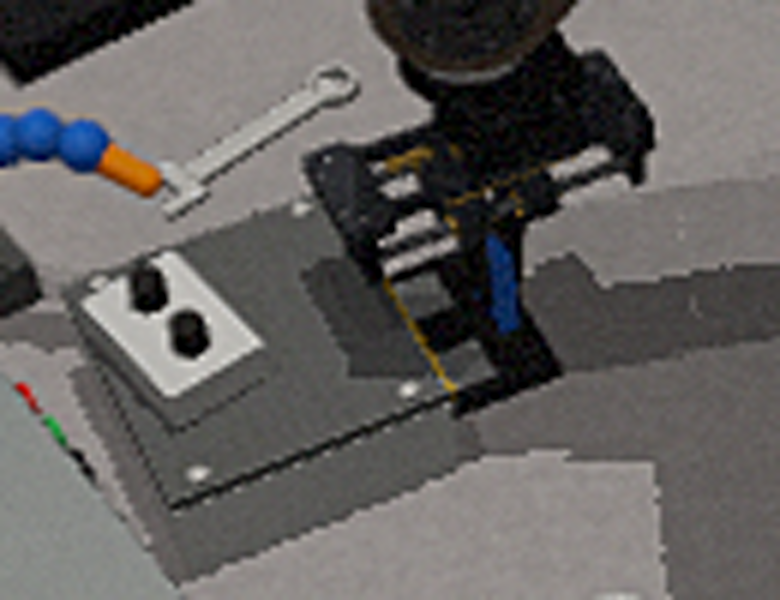

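The lug (crop (503,285)) is held at an opening of about 12 mm. Now I'll pull.

```bash
python3 -m pendant '[0,-0.02,0,0,1, 0,-0.04,0,0,1, 0,-0.04,0,0,1, 0,-0.045,0,0,1, 0,-0.045,0,0,1, 0,-0.045,0,0,1, 0,-0.045,0,0,1, 0,-0.045,0,0,1, 0,-0.025,0,0,1, 0,0,0,0,1]'
python3 -c "
from h import *
go(437,-226,26,1.39)"
```

```text
t: 10.75
eef_pos: [438.2, -226.4, 27.9]
tcp_rot: [-3.141, 0.0, 1.388]
ft_force: [-6.0, -2.0, 11.3]
opening: 0.123
t 10.75 pos [ 438.2 -226.4   27.9] yaw 1.3883 open 0.123 F [-6.  -2.  11.3]
need mm tool [ 0.2 -1.2  1.9] turn rad -0.0017 => units [ 0.0006 -0.0031  0.0047] -0.0005
```

```bash
python3 -m pendant '[0,0,0,0,0.1, 0,0,0,0,0.1, 0,0,0,0,0.1, 0,0,-0.1,0,0.1, 0,0,-0.15,0,0.1, 0,0,-0.15,0,0.1, 0,0,0,0,0.1]'
python3 -c "
from h import *
t=env.read_camera('top');s=env.read_camera('scene')
for c in('top','scene'):
  for th in('plate_grip','plate_lug','plate_slot'):
    r=env.landmark_of(th,c);print(c,th,[(x['confidence'],np.round(x['xyz'])) for x in r[:2]])
crop(t,300,150,100,100,6,'t5.png');crop(s,190,115,130,100,6,'s5.png')
go(521.8,-242,26,1.39)"
```

```text
t: 11.62
eef_pos: [440.3, -227.2, 191.3]
tcp_rot: [3.135, 0.003, 1.389]
ft_force: [-0.3, 0.0, -0.6]
opening: 0.45
top plate_grip [(0.71, array([ 520., -244.,   27.])), (0.43, array([ 520., -246.,    2.]))]
top plate_lug [(0.69, array([ 436., -228.,   39.]))]
top plate_slot [(0.84, array([ 584., -253.,   -3.]))]
scene plate_grip [(0.89, array([ 521., -242.,   28.])), (0.16, array([420., 460.,  -1.]))]
scene plate_lug [(0.74, array([ 439., -229.,   40.]))]
scene plate_slot [(0.84, array([ 581., -256.,    2.])), (0.32, array([589., 479.,   5.]))]
t 12.025 pos [ 438.7 -226.3  186.4] yaw 1.3884 open 0.451 F [ 0.8 -0.2  0.1]
need mm tool [ -0.5  84.8 160.2] turn rad -0.0016 => units [-0.0013  0.2121  0.4006] -0.0005
```

View pics/s5.png

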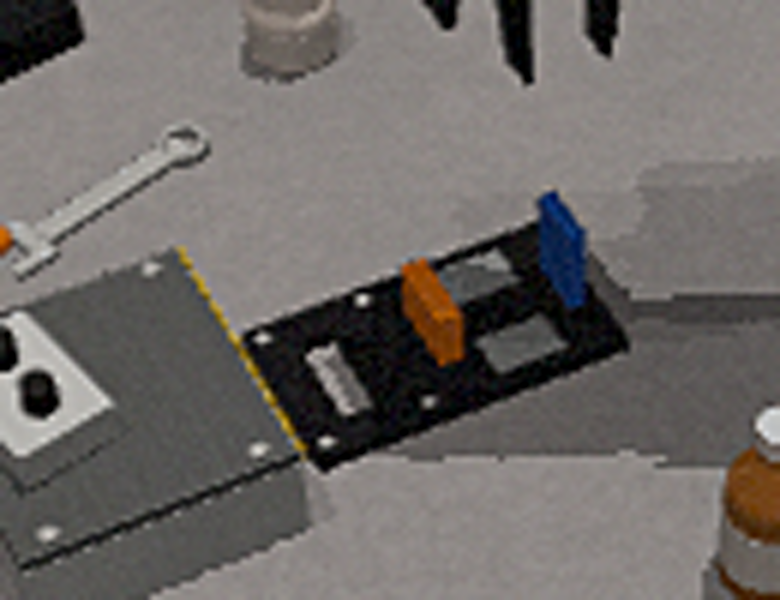

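View pics/t5.png

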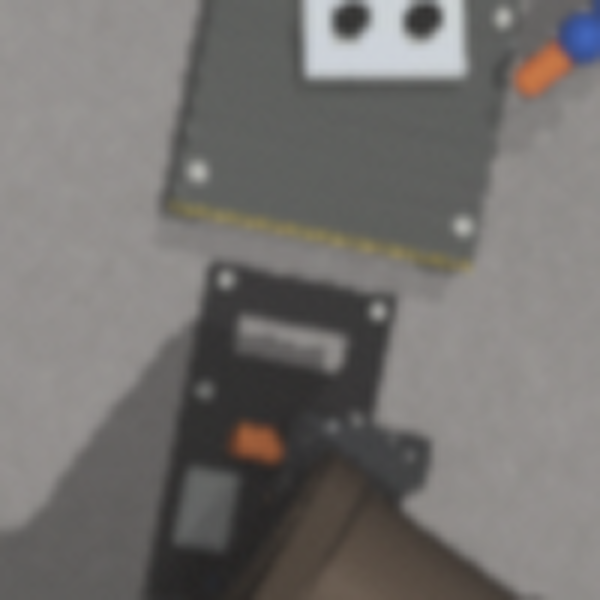

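```bash
cat > m2.py <<'E'
from h import *
o=lambda a,x,y:(np.array(a,float)+.5)/6-.5+[x,y]
def P(v,L):
    x,y,a=v;L=np.array(L,float);R=np.array([[np.cos(a),-np.sin(a)],[np.sin(a),np.cos(a)]]);return np.c_[L[:,:2]@R.T+[x,y],L[:,2]]
S=[((243,335),(100,-55,10)),((318,462),(100,55,10)),
 ((402,268),(8,-25,50)),((422,260),(-8,-25,50)),((462,320),(-8,25,50)),((438,330),(8,25,50)),
 ((538,198),(-79,-20,70)),((553,190),(-91,-20,70)),((583,238),(-91,20,70)),((570,245),(-79,20,70)),
 ((305,352),(73,-32,10)),((333,342),(51,-32,10)),((370,405),(51,32,10)),((345,417),(73,32,10))]
T=[((240,315),(73,32,10)),((347,335),(73,-32,10)),((338,370),(51,-32,10)),((235,347),(51,32,10)),((210,262),(100,55,10)),((397,297),(100,-55,10))]
sp=o([a for a,_ in S],190,115);tp=o([a for a,_ in T],300,150)
fs=lambda v:(proj('scene',P(v,[b for _,b in S]))-sp).ravel()
ft=lambda v:(proj('top',P(v,[b for _,b in T]))-tp).ravel()
for n,f in(('s',fs),('t',ft),('b',lambda v:np.r_[fs(v),ft(v)])):
    r=least_squares(f,[521,-242,-.18],loss='soft_l1');print(n,r.x.round(3),np.abs(r.fun).mean().round(2),r.fun.round(1).tolist())
E
python3 m2.py
```

```text
s [ 5.23134e+02 -2.38748e+02 -1.87000e-01] 0.47 [-0.5, 0.4, -0.2, 0.6, -0.4, 0.2, 0.5, -0.0, 0.1, -0.6, -0.1, -0.6, -0.1, 0.3, 0.4, 0.5, 0.8, -0.2, -0.1, -0.2, -1.2, -0.8, -0.1, -1.3, 1.4, 0.4, -0.2, 0.7]
t [ 5.20999e+02 -2.40543e+02 -1.76000e-01] 0.27 [-0.0, -0.3, 0.2, -0.1, 0.5, 0.3, -0.4, 0.6, -0.1, -0.4, -0.2, -0.1]
b [ 5.22395e+02 -2.39227e+02 -1.89000e-01] 0.41 [-0.4, 0.1, -0.2, 0.4, -0.3, 0.0, 0.6, -0.2, 0.2, -0.8, -0.0, -0.8, 0.0, 0.2, 0.6, 0.3, 0.9, -0.3, -0.0, -0.3, -1.1, -1.0, -0.0, -1.5, 1.5, 0.2, -0.2, 0.5, -0.1, -0.8, 0.1, -0.3, 0.3, 0.1, -0.6, 0.1, -0.0, -1.0, -0.2, -0.2]
```

The plate lies flat and clear of the bridge. The grip is at scene crop (432,312) and the lug at (562,245). The fit gives the grip at (522,-240) with yaw -0.185, so I'll take it there.

```bash
python3 -m pendant '[0.001,0.107,0,0,0.1, 0.001,0.106,0,0,0.1, 0.001,0,0.1,0,0.1, 0,0,0.1,0,0.1, 0,0,0.1,0,0.1, 0,0,0,0,0.1]'
python3 -c "
from h import *
go(522,-240.2,14,1.386)"
```

```text
t: 12.78
eef_pos: [521.6, -240.0, 64.7]
tcp_rot: [-3.136, -0.002, 1.388]
ft_force: [-0.3, 0.4, 0.5]
opening: 0.449
t 12.775 pos [ 521.6 -240.    64.7] yaw 1.3884 open 0.449 F [-0.3  0.4  0.5]
need mm tool [-0.3  0.7 50.7] turn rad 0.0024 => units [-0.0007  0.0017  0.1267] 0.0008
```

```bash
python3 -m pendant '[0,0.001,0.07,0,0.1, 0,0,0.05,0,0.1, 0,0,0,0,0.1, 0,0,0,0,1, 0,0,0,0,1, 0,0,0,0,1, 0,0,0,0,1]'
python3 -c "
from h import *
s=env.read_camera('scene');crop(s,190,105,130,100,6,'s6.png')
go(522,-240.2,14,1.386)"
```

```text
t: 13.65
eef_pos: [523.0, -240.7, 20.0]
tcp_rot: [-3.141, -0.0, 1.388]
ft_force: [-4.0, 0.6, 6.7]
opening: 0.162
t 13.7 pos [ 523.  -240.7   20. ] yaw 1.3884 open 0.163 F [-3.2  1.3  6. ]
need mm tool [ 0.3 -1.1  6. ] turn rad 0.0024 => units [ 0.0007 -0.0027  0.015 ] 0.0008
```

View pics/s6.png

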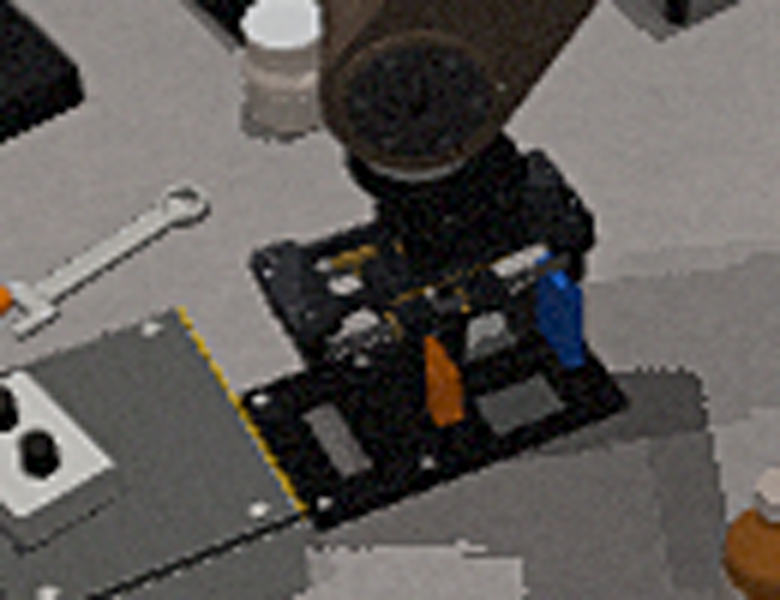

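Opening 0.163 corresponds to 15.5 mm, so the orange grip (crop (443,383)) is held. Now I'll lift.

```bash
python3 -m pendant '[0,0,-0.01,0,1, 0,0,-0.03,0,1, 0,0,-0.06,0,1, 0,0,-0.08,0,1, 0,0,-0.08,0,1, 0,0,-0.08,0,1, 0,0,-0.05,0,1, 0,0,0,0,1]'
python3 -c "
from h import *
s=env.read_camera('scene');crop(s,190,65,130,100,6,'s7.png')
go(568.6,256.1,175,1.888)"
```

```text
t: 14.7
eef_pos: [523.7, -240.9, 177.1]
tcp_rot: [3.139, 0.001, 1.389]
ft_force: [-0.1, 0.9, -5.9]
opening: 0.168
t 14.75 pos [ 523.3 -240.7  175.8] yaw 1.3885 open 0.166 F [ 0.3  0.2 -6.9]
need mm tool [496.8 -45.5   0.6] turn rad -0.4995 => units [ 1.242  -0.1137  0.0016] -0.159
```

View pics/s7.png

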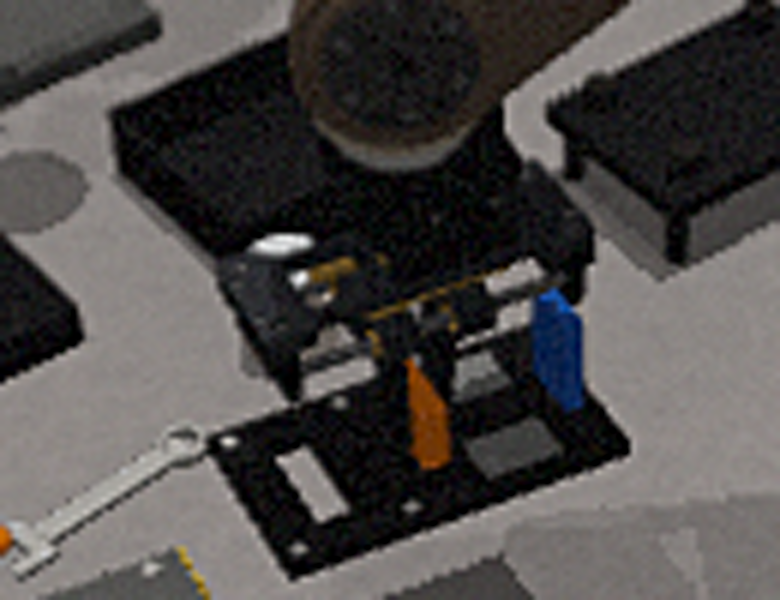

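The plate is lifted, looks level, and weighs about 6–7 N. Now I'll traverse with the underside at about 155 mm.

```bash
python3 -m pendant '[0.06,-0.005,0,0,1, 0.11,-0.01,0,0,1, 0.13,-0.012,0,0,1, 0.13,-0.012,0,0,1, 0.13,-0.012,0,0,1, 0.13,-0.012,0,0,1, 0.13,-0.012,0,0,1, 0.13,-0.012,0,0,1, 0.13,-0.012,0,0,1, 0.1,-0.009,0,0,1]'
python3 -m pendant '[0.06,-0.005,0,0,1, 0,0,0,-0.04,1, 0,0,0,-0.04,1, 0,0,0,-0.04,1, 0,0,0,-0.039,1, 0,0,0,0,1, 0,0,0,0,1]'
python3 -c "
from h import *
go(568.6,256.1,130,1.888)"
```

```text
t: 16.0
eef_pos: [565.8, 233.2, 173.9]
tcp_rot: [-3.14, 0.001, 1.389]
ft_force: [-0.7, 0.2, -6.6]
opening: 0.163
t: 16.88
eef_pos: [568.8, 254.9, 175.0]
tcp_rot: [-3.141, -0.0, 1.885]
ft_force: [0.4, 0.6, -5.1]
opening: 0.167
t 16.875 pos [568.8 254.9 175. ] yaw 1.8849 open 0.167 F [ 0.4  0.6 -5.1]
need mm tool [ 1.2  0.2 45. ] turn rad -0.0031 => units [0.0031 0.0006 0.1125] -0.001
```

```bash
python3 -m pendant '[0.003,0.0005,0.05,-0.001,1, 0,0,0.06,0,1, 0,0,0.04,0,1, 0,0,0,0,1]'
python3 -c "
from h import *
t=env.read_camera('top');s=env.read_camera('scene');crop(s,275,195,130,100,6,'s8.png');crop(t,150,150,100,100,6,'t8.png')
go(568.6,256.1,50,1.888)"
```

```text
t: 17.38
eef_pos: [568.3, 256.1, 114.4]
tcp_rot: [-3.14, -0.0, 1.89]
ft_force: [0.5, 0.1, -6.3]
opening: 0.168
t 17.475 pos [569.  256.5 115.9] yaw 1.8906 open 0.166 F [ 0.1  0.  -5. ]
need mm tool [-0.2 -0.6 65.9] turn rad 0.0026 => units [-0.0005 -0.0014  0.1649] 0.0008
```

View pics/s8.png

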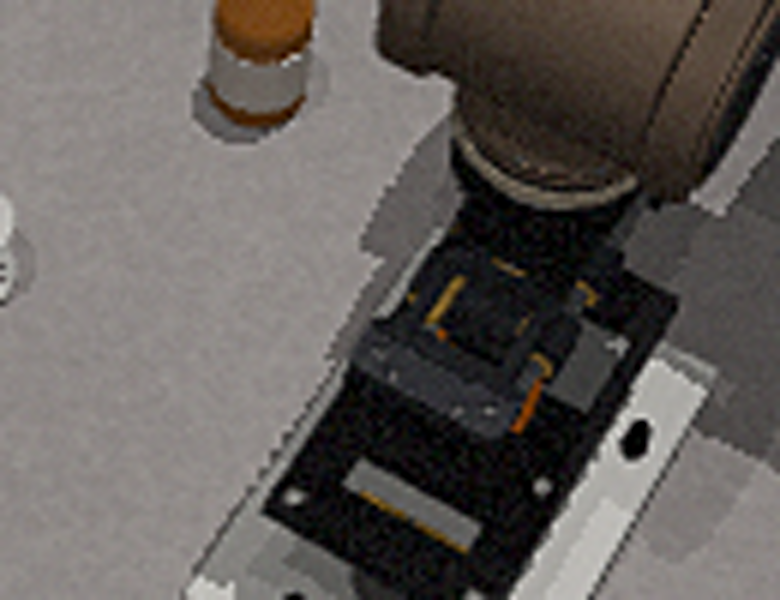

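View pics/t8.png

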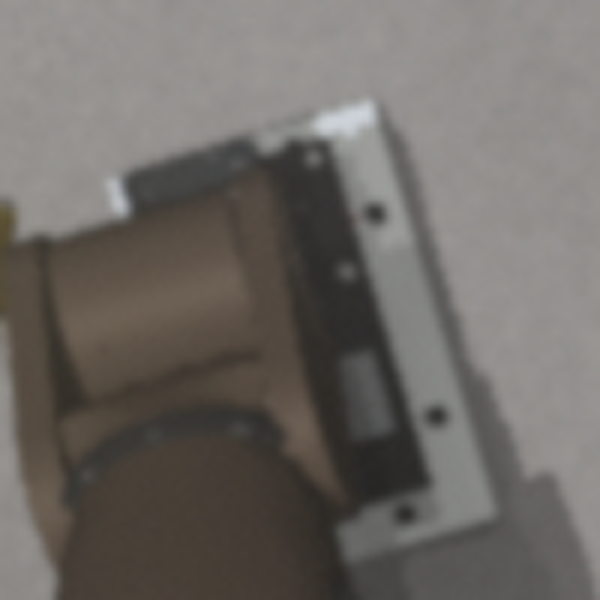

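```bash
cat > m3.py <<'E'
from h import *
o=lambda a,x,y:(np.array(a,float)+.5)/6-.5+[x,y]
def P(v,L):
    x,y,a=v;L=np.array(L,float);R=np.array([[np.cos(a),-np.sin(a)],[np.sin(a),np.cos(a)]]);return np.c_[L[:,:2]@R.T+[x,y],L[:,2]]
z=106
S=[((262,513),(100,-55,z)),((680,297),(-100,55,z)),((365,458),(51,-32,z)),((482,527),(51,32,z)),((468,553),(73,32,z)),((342,488),(73,-32,z))]
T=[((329,138),(100,-55,z)),((430,487),(-100,-55,z))]
sp=o([a for a,_ in S],275,195);tp=o([a for a,_ in T],150,150)
fs=lambda v:(proj('scene',P(v,[b for _,b in S]))-sp).ravel()
ft=lambda v:(proj('top',P(v,[b for _,b in T]))-tp).ravel()
for n,f in(('s',fs),('t',ft),('b',lambda v:np.r_[fs(v),ft(v)])):
    r=least_squares(f,[568,256,.317],loss='soft_l1');print(n,r.x.round(3),r.fun.round(1).tolist())
# bar mask check: where bar top should project
for p in ((31,0),):pass
E
python3 m3.py
```

```text
s [5.71641e+02 2.57119e+02 3.38000e-01] [0.3, -0.2, -0.2, 0.3, -0.5, -0.8, 1.4, -0.9, -0.0, 1.2, -0.5, 0.4]
t [5.67547e+02 2.55757e+02 3.08000e-01] [-0.1, -0.3, 0.1, 0.3]
b [5.70406e+02 2.56995e+02 3.24000e-01] [0.3, -0.9, 0.4, 0.5, -0.3, -1.3, 1.4, -1.2, -0.1, 0.8, -0.5, -0.2, -1.0, -1.3, 0.1, -1.0]
```

```bash
python3 -m pendant '[0,-0.001,0.03,0.0005,1, 0,0,0.03,0,1, 0,0,0.02,0,1, 0,0,0.02,0,1, 0,0,0,0,1]'
python3 -c "
from h import *
go(568.6,256.1,50,1.888)
s=env.read_camera('scene');crop(s,275,205,130,100,6,'s9.png')"
```

```text
t: 18.1
eef_pos: [568.1, 256.2, 74.7]
tcp_rot: [-3.141, -0.0, 1.89]
ft_force: [0.6, -0.6, -5.6]
opening: 0.166
t 18.1 pos [568.1 256.2  74.7] yaw 1.8895 open 0.166 F [ 0.6 -0.6 -5.6]
need mm tool [-0.2  0.5 24.7] turn rad 0.0015 => units [-0.0006  0.0012  0.0618] 0.0005
```

View pics/s9.png

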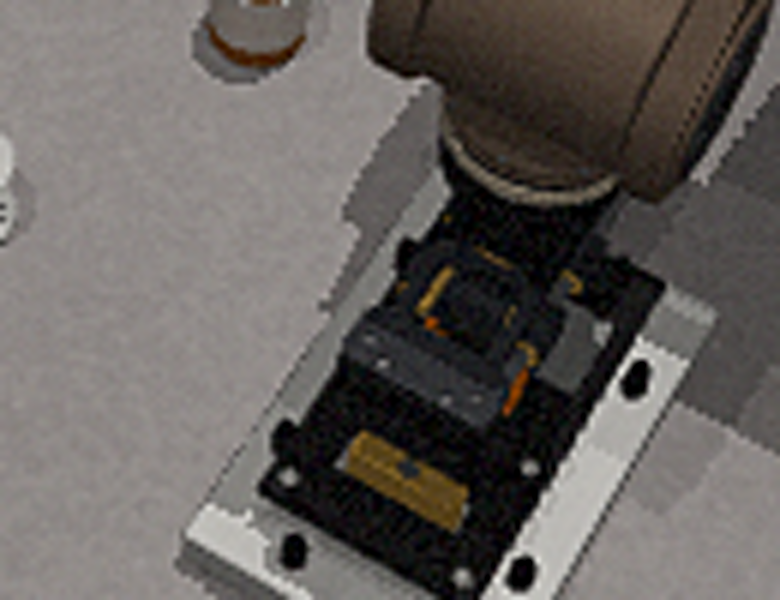

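The bar (crop (405,478)) is coming up through the slot with no contact force. I'll keep going down slowly.

```bash
python3 -m pendant '[0,0.001,0.01,0,1, 0,0,0.01,0,1, 0,0,0.01,0,1, 0,0,0.01,0,1, 0,0,0,0,1]'
python3 -c "
from h import *
go(568.6,256.1,50,1.888)"
```

```text
t: 18.77
eef_pos: [568.5, 256.3, 59.0]
tcp_rot: [-3.141, -0.0, 1.89]
ft_force: [-0.8, 0.4, -5.8]
opening: 0.17
t 18.775 pos [568.5 256.3  59. ] yaw 1.8895 open 0.17 F [-0.8  0.4 -5.8]
need mm tool [-0.2  0.   9. ] turn rad 0.0015 => units [-0.0006  0.      0.0226] 0.0005
```

```bash
python3 -m pendant '[0,0,0.01,0,1, 0,0,0.005,0,1, 0,0,0.005,0,1, 0,0,0,0,1]'
python3 -c "
from h import *
go(568.6,256.1,50,1.888)"
```

```text
t: 19.27
eef_pos: [568.6, 256.3, 51.3]
tcp_rot: [-3.141, -0.0, 1.889]
ft_force: [-0.1, -0.3, -5.6]
opening: 0.168
t 19.275 pos [568.6 256.3  51.3] yaw 1.8895 open 0.168 F [-0.1 -0.3 -5.6]
need mm tool [-0.2 -0.1  1.3] turn rad 0.0015 => units [-0.0005 -0.0003  0.0033] 0.0005
```

```bash
python3 -m pendant '[0,0,0.003,0,1, 0,0,0,0,1]'; python3 -m pendant '[0,0,0.002,0,1, 0,0,0,0,1]'
```

```text
t: 19.52
eef_pos: [568.7, 256.4, 50.2]
tcp_rot: [3.142, -0.0, 1.89]
ft_force: [0.4, -0.7, -5.2]
opening: 0.163
t: 19.77
eef_pos: [568.7, 256.4, 50.0]
tcp_rot: [3.141, -0.0, 1.89]
ft_force: [-2.5, -0.9, 3.5]
opening: 0.164
```

Contact: the vertical force went from -5 to +3.5 N at the expected height. I'll release, rise and look.

```bash
python3 -m pendant '[0,0,0,0,0.3, 0,0,0,0,0.3, 0,0,0,0,0.3, 0,0,-0.1,0,0.3, 0,0,-0.15,0,0.3, 0,0,-0.15,0,0.3, -0.15,0,0,0,0.3, -0.15,0,0,0,0.3, -0.15,0,0,0,0.3, -0.15,0,0,0,0.3]'
python3 -c "
from h import *
t=env.read_camera('top');s=env.read_camera('scene')
crop(t,160,160,80,100,6,'t10.png');crop(s,295,225,110,105,6,'s10.png')
go(627.5,275.5,56,1.888)"
```

```text
t: 21.02
eef_pos: [644.3, 26.6, 209.5]
tcp_rot: [3.141, 0.0, 1.89]
ft_force: [0.7, 0.3, 0.0]
opening: 0.351
t 21.125 pos [645.2  23.3 209.1] yaw 1.8847 open 0.349 F [-0.3  0.6  1.2]
need mm tool [245.5  61.  152.9] turn rad -0.0033 => units [0.6137 0.1526 0.3821] -0.001
```

View pics/s10.png

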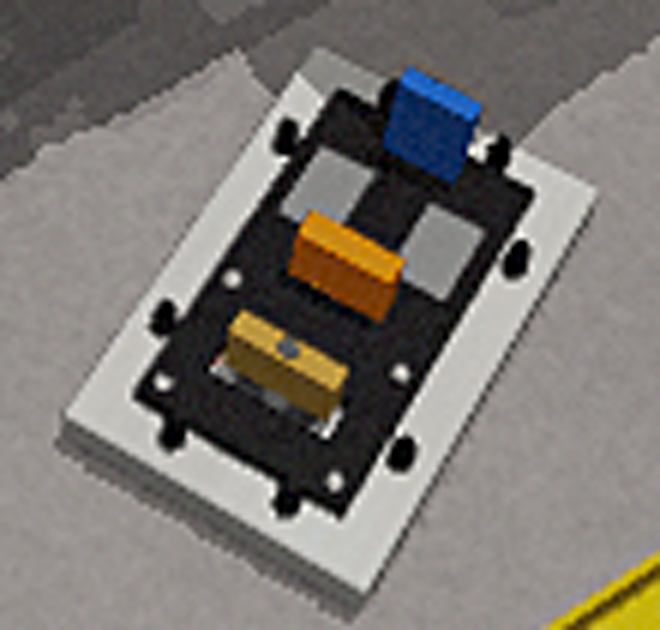

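View pics/t10.png

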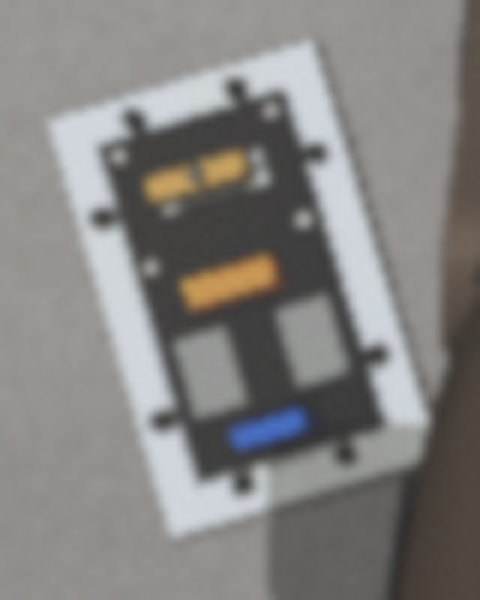

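The plate is home: flat and evenly spaced inside all eight pins, with the bar (crop (290,360)) upright in the slot. Now for the bar.

```bash
python3 -m pendant '[0.122,0.03,0,0,0.3, 0.123,0.03,0,0,0.3, 0.123,0.031,0,0,0.3, 0.123,0.031,0,0,0.3, 0.1225,0.03,0,0,0.3, 0,0,0.1,0,0.3, 0,0,0.12,0,0.3, 0,0,0,0,0.3, 0,0,0,0,0.3]'
python3 -c "
from h import *
go(627.5,275.5,57,1.888)"
```

```text
t: 22.25
eef_pos: [625.4, 281.0, 123.2]
tcp_rot: [3.14, -0.0, 1.89]
ft_force: [-0.3, 0.7, 0.4]
opening: 0.351
t 22.25 pos [625.4 281.  123.2] yaw 1.8896 open 0.351 F [-0.3  0.7  0.4]
need mm tool [-5.9  0.2 66.2] turn rad 0.0016 => units [-0.0147  0.0005  0.1655] 0.0005
```

```bash
python3 -m pendant '[-0.015,0.0005,0.05,0,0.3, 0,0,0.06,0,0.3, 0,0,0.055,0,0.3, 0,0,0,0,0.3, 0,0,0,0,1, 0,0,0,0,1, 0,0,0,0,1, 0,0,0,0,1]'
python3 -c "
from h import *
go(627.5,275.5,57,1.888+1.5708)"
```

```text
t: 23.25
eef_pos: [627.6, 275.2, 56.8]
tcp_rot: [3.139, -0.0, 1.89]
ft_force: [1.0, 0.4, 7.3]
opening: 0.146
t 23.25 pos [627.6 275.2  56.8] yaw 1.8895 open 0.146 F [1.  0.4 7.3]
need mm tool [ 0.3  0.  -0.2] turn rad -1.5693 => units [ 0.0007  0.0001 -0.0005] -0.4995
```

```bash
python3 -m pendant '[0,0,0,-0.05,1, 0,0,0,-0.05,1, 0,0,0,-0.05,1, 0,0,0,-0.05,1, 0,0,0,-0.05,1, 0,0,0,-0.05,1, 0,0,0,-0.05,1, 0,0,0,-0.05,1, 0,0,0,-0.05,1, 0,0,0,-0.05,1]'
python3 -m pendant '[0,0,0,0,1, 0,0,0,0,1]'
python3 -c "
from h import *
go(627.5,275.5,57,1.888+1.5708);print(env.state()['moment'])"
```

```text
t: 24.5
eef_pos: [627.1, 274.3, 56.8]
tcp_rot: [-3.141, 0.001, -2.818]
ft_force: [-1.5, -4.9, 9.8]
opening: 0.145
t: 24.75
eef_pos: [627.1, 274.3, 56.8]
tcp_rot: [-3.141, 0.001, -2.823]
ft_force: [-1.7, -5.6, 8.8]
opening: 0.142
t 24.75 pos [627.1 274.3  56.8] yaw -2.8227 open 0.142 F [-1.7 -5.6  8.8]
need mm tool [-0.8  1.  -0.2] turn rad 0.0017 => units [-0.002   0.0026 -0.0006] 0.0005
[-0.82162001  0.44586092  0.0714587 ]
```

```bash
python3 -m pendant '[0,0,0,0,0.3, 0,0,0,0,0.3, 0,0,0,0,0.3, 0,0,-0.1,0,0.3, 0,0,-0.15,0,0.3, 0,0,-0.15,0,0.3, 0,-0.15,0,0,0.3, 0,-0.15,0,0,0.3, 0,-0.15,0,0,0.3, 0,-0.15,0,0,0.3]'
python3 -m pendant '[0,0,0,0,0.3, 0,0,0,0,0.3]'
python3 -c "
from h import *
t=env.read_camera('top');s=env.read_camera('scene')
crop(t,160,160,80,100,6,'t11.png');crop(s,295,225,110,105,6,'s11.png')
cv2.imwrite('pics/s11f.png',np.ascontiguousarray(s[:,:,::-1]))
o=[env.landmark_of(x,'scene') for x in('flux','spool','block','jar','bin','spanner','driver','plate')]
for r in o: print([(x['confidence'],np.round(x['xyz'])) for x in r[:1]])"
```

```text
t: 26.0
eef_pos: [702.4, 45.3, 215.4]
tcp_rot: [3.141, 0.0, -2.823]
ft_force: [0.6, 1.2, -0.1]
opening: 0.351
t: 26.25
eef_pos: [701.8, 47.1, 215.1]
tcp_rot: [3.141, -0.0, -2.823]
ft_force: [1.0, -0.2, -0.1]
opening: 0.347
[(0.86, array([479.,  -1.,  -4.]))]
[(0.68, array([675.,  -4.,   0.]))]
[(0.62, array([ 759., -288.,   68.]))]
[(0.64, array([ 437., -508.,   -1.]))]
[(0.87, array([588., 481.,   2.]))]
[(0.53, array([ 607., -467.,   -0.]))]
[(0.71, array([418., 461.,   3.]))]
[(0.74, array([569., 252.,  31.]))]
```

View pics/s11.png

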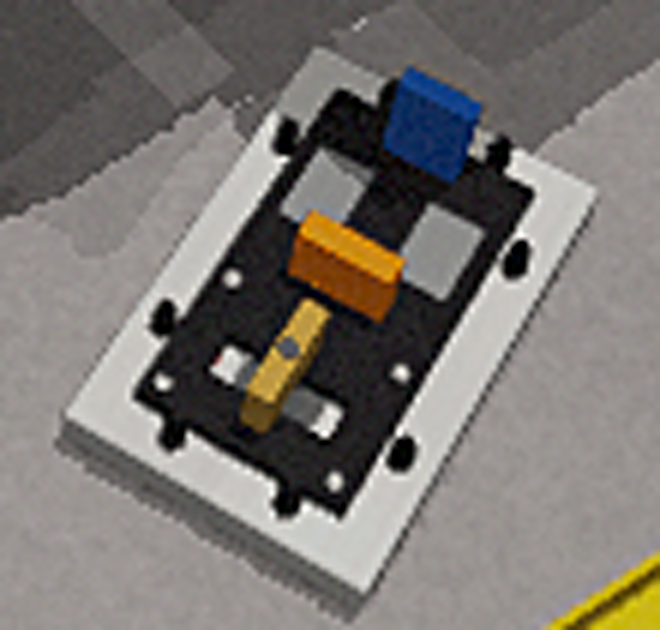

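View pics/t11.png

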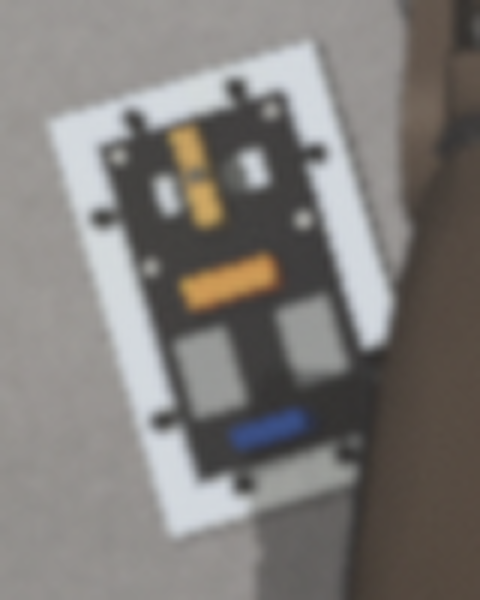

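View pics/s11f.png

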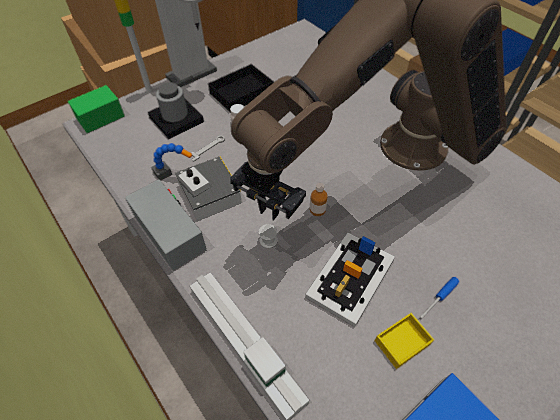

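The bar (scene crop (287,365)) lies across the slot, and the plate is flat between the pins. The bystanders are where they were at the start, and the arm is clear of everything. I'll hand in.

```bash
python3 -c "
from cell import env
env.job_done();print(env.state()['t'])"
```

```text
the job is handed in; nothing more can be done
the job is handed in; nothing more can be done
```

The changeover is done in the order asked and was handed in at about 27 s on the robot clock.

1. **Clamp bar:** I turned it about 0.90 rad clockwise onto the red marks and let go. The scene view put it within about 1° of the marks and the top view within about 2°. That was close enough, and the plate's slot went over the bar without contact force.
2. **Plate out:** I drew it about 140 mm by the blue lug, fully clear of the bridge, and let go with it flat on the bench.
3. **Plate home:** I took it by the orange grip and lowered it over the bar. The first contact force came at the expected seating height.
4. **Locked:** I turned the bar a quarter turn anticlockwise and let go.

**Last checks:**
- Both pictures show the plate flat between the eight pins with the bar across the slot. The top view had one pin partly hidden by the arm.
- The network put the plate's underside at z ≈ 31 mm, against 30 mm when home. Its y read about 4 mm off my own fit, which is within its error.
- The seven bystanders read within about 5 mm of their first positions, which is within the networks' error.
- The highest wrist force I read at the end of a move was about 12 N. The gripper ended clear of everything.

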